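# Put the filament rewinder in forward drive for its empty spool

### The arm

A 7-joint arm with a two-finger parallel gripper is mounted at the origin on the work surface. World frame = base frame: x ahead of the robot, y to its left, z up, the work surface at z = 0. Lengths are in m, angles in rad, forces in N, time in s.
With the tool pointing down it reaches from about 0.4 to 0.85 m from the base axis. Payload 10.4 kg.
Tool frame: the origin (TCP) lies at the very end of the fingers, on their centre line; the grasp point (between the pads) lies grip_depth behind it (grip_depth is the distance from the TCP to the grasp point, in m); z points along the fingers, y is the direction in which the jaws open and shut (so a half turn about z gives the same grasp; the last joint's range is limited). The gripper opens to 87 mm and grips with 3 to 60 N. Pads are 19 mm wide; open, the fingers measure 117 mm over their backs; the gripper's body (75 mm by 190 mm) begins 51 mm behind the grasp point.
Start: joints at [1.146, 0.332, -0.065, 1.46, 0.022, 1.35, -0.088], TCP at [0.244, -0.575, 0.185] pointing down, gripper open.
Joint ranges: [-2.6, 2.6], [-0.5, 2.12], [-1.47, 1.34], [0.16, 2.42], [-1.27, 4.41], [0.06, 2.06], [-2.6, 2.6]. Speed limits (rad/s): [2.22, 2.22, 2.79, 2.79, 3.14, 3.14, 3.14].

### API

Orientations are given as a rotation vector (axis times angle).
In Python, from bench import * gives the robot as it stands. The module is installed in compiled form; this text tells all that it offers.
- The arm moves only by the tool jog_arm, never from a script. Its argument "series" is a list that holds one entry, the list of rows, each a list of 6 numbers: the shift along the world's x, y, z in m, then the turn, a rotation vector about the world's x, y, z in degrees. In form: [[[x, y, z, ax, ay, az], ...]]. A call has 1 to 10 rows; each row is the pose to reach, as a shift and turn from the pose measured when the call began; what a row does not reach only later rows make up. A row lasts 1/8 s, in which the tool goes at most 62.5 mm and 10.7 degrees, less where a joint would pass 70% of its speed; a pose out of reach is approached as far as the arm can. A call with a gripper value outside its range is refused whole. "hand" is the opening, from 0 (shut) to 1 (fully open), set as the call begins (left out, the last holds). The fingers move at their own pace and stop on an object; "squeeze" is the grip in N (left out, the last holds). Time passes only in rows, so rows that repeat a pose let the fingers close. It gives the time, the measured TCP pose, the force and the opening at its end, in the units of the state.
- read_state(): the state, without advancing time (a new reading comes with each control period).
- read_camera(name): name is "scene" or "side" or "wrist"; returns the picture (400x640x3 uint8, red, green, blue); there is no depth.
- camera_params(name): a dict with "K" (3x3 intrinsics, pixels), "position" and "orientation" of the camera in the world. Camera axes: x right, y down, z forward; pixel columns grow to the right and rows downward; lengths in m; the calibration is good to about 2 mm. A picture is of the moment at which its call begins: read the wrist's pose just before it. camera_params takes no time and is no camera call; for the wrist camera it gives the pose at the moment of the call.
- finish_job(): hands the job in, once; it reports no verdict.
The state is a dict: "time": time; "joint_positions": joint angles; "qd": joint speeds; "joint_efforts": joint torques, N m; "ee_pos": TCP position; "ee_rot": TCP orientation; "contact_force": force on the tool from outside, world axes, zero at the start; "wrist_torque": the same for the moment, N m; "width": finger opening in m.
Only numpy, scipy, OpenCV 4.12 (cv2) and the standard library are available. Lean on these libraries where they do the work, as an engineer would, in place of code of your own. Each camera call takes 0.05 s, during which the arm holds its last target. There are 200 camera calls.

### The job

The filament rewinder is out of gear. Move its shift lever across the neutral slot to the side that carries the empty spool, then push it forward (away from the robot's side, to the end of that slot) until it is fully home, so that the empty spool is wound next. Go straight there without putting the lever into any other gear, leave it there, and do not disturb the caliper and the little printed house that lie on its base plate.

Things in the scene. Friction and masses are not known exactly. Their poses are not given: they have to be found in the camera images.
- winder: Filament rewinder, bolted down: base plate 280 x 320 x 10 mm, grey housing 150 (x) x 130 (y) mm with a gate in its top, a spool on a spindle at either side (150 mm high). Origin: on the table under the lever's pivot. x points forward, away from the robot's side (the wide apron of the base plate lies at -x), y to its left, z up. Yaw within 0.35 rad. Left column drives the left spool, right the right.
- gate (a point): Middle of the H-shaped gate, in the top of the housing's aluminium plate, 112 mm above the table over the winder's origin. The H: a neutral slot along the winder's y, 20 mm wide, and at its two ends, 25 mm left and right of the middle, columns along x, 20 mm wide, that run 38 mm forward and back.
- pivot (a point): Point about which the lever tilts, inside the housing, 22 mm above the winder's origin. With a = lever_across and f = lever_fore the stem points from here along (sin f, sin a cos f, cos a cos f) in the winder's frame.
- knob (a point): Centre of the lever's black ball knob, 40 mm in diameter, on a steel stem 12 mm thick; 185 mm from the pivot along the stem (207 mm above the table when upright). Nothing else near it stands higher than 155 mm.
- lever_across (a joint): Sideways tilt of the lever in rad: 0 upright, positive to the winder's left (+y), stops at -0.28 and 0.28. The stem fits into a column's slot beyond about 0.235 either way, at the stop for sure. Starts in the neutral slot, within 0.13 of the middle. It stays where it is left; friction takes about 2 N at the knob.
- lever_fore (a joint): Forward tilt of the lever in rad: positive forward (winder's +x), stops at -0.30 and 0.30 (in gear, fully home). While in the neutral slot it is held by the gate within about -0.045 to 0.045. It stays where it is left; same friction.
- spool_empty: The bare spool, fixed on its spindle: black flanges 130 mm in diameter, 50 mm wide, with only a thin hub (48 mm) between them. Origin: its centre, 85 mm above the table, 107 mm to the left or right of the winder's middle; its y axis is its spindle.
- spool_full: The same spool wound with filament to 112 mm diameter, fixed on the other spindle. Origin: its centre.
- caliper: Caliper 190 mm long with a black reading head, lying loose on the base plate's apron, 12 mm high. Origin: underside of the beam's middle. Leave alone.
- house: Small white printed house, 50 x 60 mm, 57 mm high, standing loose on the base plate's apron. Origin: centre of its underside. Leave alone.

How it is judged:
By the outcome, as a careful person would: the job done as asked, in the order asked, and still so for the second after the job is handed in, with the robot touching nothing.
It also fails if it takes over 32 s, if anything falls off the work surface, if the arm or the gripper's body presses on something with over 40 N, if the wrist force passes 120 N, or if a joint passes its speed limit or range.

## Working session

There is one attempt and no reset: what is moved stays moved. The work goes in short steps, Python scripts to look and compute and a tool call to move; the robot and the scene stay as the last step left them, time stands still between calls to the robot, and variables do not carry over. Pictures are saved under pics/ and viewed, about 8 in all and at most 12, crops included, and the job is handed in when it is done.

Besides the shell and the picture viewer there is one more tool, called after "Call:" as name(argument=value, ...), one argument or row to a line, values as JSON. jog_arm: Moves the arm, as the interface text tells. Its arguments: {"type":"object","properties":{"series":{"type":"array","items":{"type":"array","items":{"type":"array","items":{"type":"number"}}}},"hand":{"type":"number"},"squeeze":{"type":"number"}},"required":["series"]}

```bash
mkdir -p pics
python3 - <<'E'
from bench import *
import cv2,numpy as np
s=read_state();print({k:np.round(s[k],3) for k in s})
for n in("scene","side"):
    im=read_camera(n);cv2.imwrite(f"pics/{n}0.png",im[:,:,::-1]);p=camera_params(n);print(n,p)
E
```

```text
{'time': np.float64(0.0), 'joint_positions': array([ 1.146,  0.333, -0.065,  1.461,  0.022,  1.35 , -0.088]), 'qd': array([-0.001, -0.002,  0.001, -0.001, -0.   , -0.001,  0.   ]), 'joint_efforts': array([ 0.0000e+00, -6.2326e+01,  2.5000e-02, -3.8989e+01, -6.1000e-02,
        4.0000e-02,  0.0000e+00]), 'ee_pos': array([ 0.244, -0.575,  0.184]), 'ee_rot': array([-3.077e+00, -6.270e-01,  1.000e-03]), 'contact_force': array([0.659, 0.582, 0.332]), 'wrist_torque': array([ 0.037, -0.021,  0.006]), 'width': np.float64(0.087)}
scene {'K': array([[376.92394571,   0.        , 318.21259173],
       [  0.        , 376.92394571, 201.44301027],
       [  0.        ,   0.        ,   1.        ]]), 'position': array([0.72093856, 0.54284068, 0.49714967]), 'orientation': array([-0.60445852, -2.52894975,  1.36181415])}
side {'K': array([[410.8379272 ,   0.        , 329.49777637],
       [  0.        , 410.8379272 , 205.29629939],
       [  0.        ,   0.        ,   1.        ]]), 'position': array([ 0.06999584, -0.48958294,  0.52789216]), 'orientation': array([-1.99097728,  0.63961549, -0.39897245])}
```

View pics/scene0.png

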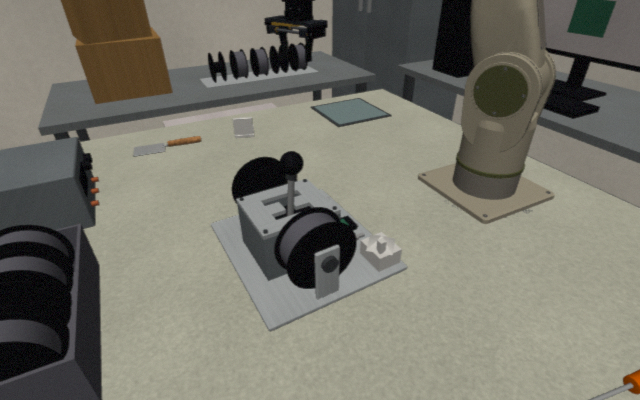

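View pics/side0.png

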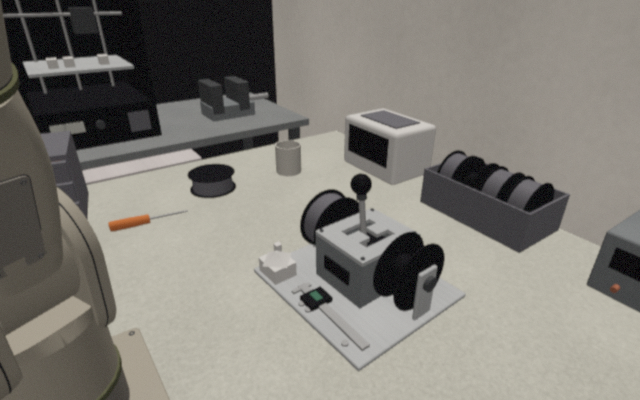

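The scene view shows the knob at about (291,163), with the grey-filled spool near the camera on the winder's left. The side view shows the knob at about (361,184), and the near right-hand spool at about (410,270) looks bare. I'll enlarge both to check this and pick out the plate corners.

Run:
```python
import cv2,numpy as np
a=cv2.imread("pics/scene0.png")[140:340,200:420];b=cv2.imread("pics/side0.png")[160:360,250:470]
r=lambda i:cv2.convertScaleAbs(cv2.resize(i,None,fx=3.6,fy=3.6,interpolation=cv2.INTER_CUBIC)[:,:],alpha=1.4,beta=15)
def grid(i,x0,y0):
    h,w=i.shape[:2]
    for x in range(x0,x0+220,20): cv2.putText(i,str(x),(int((x-x0)*3.6),10),0,.35,(0,0,255),1);cv2.line(i,(int((x-x0)*3.6),12),(int((x-x0)*3.6),18),(0,0,255))
    for y in range(y0,y0+165,20): cv2.putText(i,str(y),(0,int((y-y0)*3.6)+4),0,.35,(0,0,255),1)
    return i
cv2.imwrite("pics/sc.png",grid(r(a)[:600],200,140));cv2.imwrite("pics/si.png",grid(r(b),250,160)[:600])
```

```text
(no output)
```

View pics/sc.png

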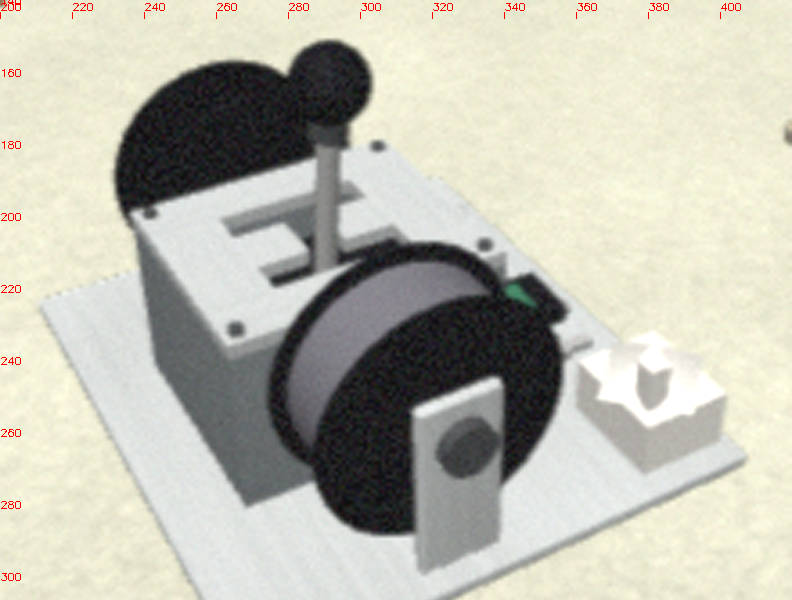

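View pics/si.png

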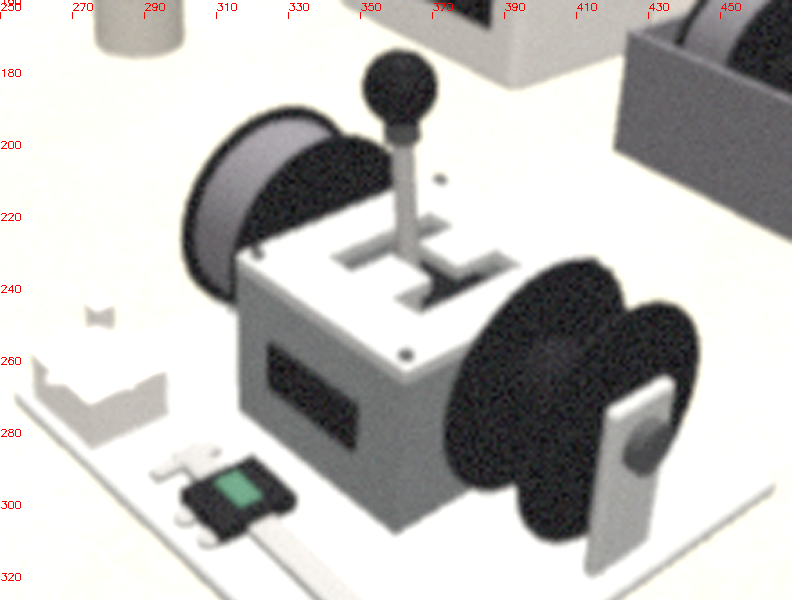

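Both crops agree: the filament-filled spool is on the winder's left (+y) and the empty one on the right (-y, behind (410,270) in the side view). The lever stands left of the middle of neutral. Next I'll work out the geometry from the gate plate screws, the housing corners and the knob.

```bash
cat > h.py <<'E'
from bench import *
import cv2,numpy as np
from scipy.spatial.transform import Rotation as R
def ray(n,uv):
    p=camera_params(n);d=R.from_rotvec(p["orientation"]).as_matrix()@np.linalg.inv(p["K"])@np.r_[uv,1.];return np.array(p["position"]),d/np.linalg.norm(d)
def plane(n,uv,z):
    o,d=ray(n,uv);return (o+d*(z-o[2])/d[2])[:2]
def tri(u1,u2,a="scene",b="side"):
    o,d=ray(a,u1);q,e=ray(b,u2);t=np.linalg.lstsq(np.c_[d,-e],q-o,rcond=None)[0];A=o+t[0]*d;B=q+t[1]*e
    return (A+B)/2,np.linalg.norm(A-B)
def blob(im,x,y,r):  # dark ball near x,y : circle from its contour
    m=(im.max(2)<70).astype(np.uint8);c=np.zeros_like(m);cv2.circle(c,(x,y),r,1,-1);m&=c
    k=max(cv2.findContours(m,0,1)[0],key=cv2.contourArea);return cv2.minEnclosingCircle(k)
E
python3 - <<'E'
from h import *
np.set_printoptions(precision=4,suppress=True)
k,e=tri((291.3,162.8),(361,184.3));print("knob",k,e)
sc=dict(fr=(241,199),br=(303,180),fl=(265,231),bl=(333.5,207.5));si=dict(bl=(320.5,230),fl=(371.5,209.5),br=(362,258.5))
S={n:plane("scene",v,.113) for n,v in sc.items()};T={n:plane("side",v,.113) for n,v in si.items()}
for n in S: print(n,S[n],T.get(n))
c=sum(S.values())/4;print("center",c, "side diag", (T['fl']+T['br'])/2)
f=S['fr']+S['fl']-S['br']-S['bl'];print("yaw",np.arctan2(f[1],f[0]),np.arctan2(*(T['fl']-T['bl'])[::-1]),np.linalg.norm(f)/2,np.linalg.norm(S['fl']-S['fr']))
# plate corners at z=.01
for v in((212,225),(406,266),(272,329)):print("plate",plane("scene",v,.01))
for v in((255,269),(464,294),(360,360)):print("plate side",plane("side",v,.01))
E
```

```text
knob [0.5169 0.0218 0.2056] 0.003237577545100941
fr [ 0.5912 -0.0518] None
br [ 0.4592 -0.0618] [ 0.4589 -0.0598]
fl [0.5843 0.0609] [0.5872 0.0621]
bl [0.4513 0.0529] [0.4534 0.0567]
center [0.5215 0.0001] side diag [0.5231 0.0012]
yaw 0.06777425837468042 0.04093966080102499 0.13285084808162073 0.11285184038029279
plate [ 0.642  -0.1408]
plate [0.3512 0.1516]
plate [0.622  0.1701]
plate side [0.3518 0.1451]
plate side [ 0.6409 -0.153 ]
plate side [ 0.379 -0.158]
```

Run:
```python
import bench
print([n for n in dir(bench) if not n.startswith('_')], getattr(bench,'grip_depth',None))
```

```text
['IKError', 'camera_params', 'finish_job', 'grip_depth', 'read_camera', 'read_state'] 0.0187
```

Call:
jog_arm(
  series=[
    [[0,0,0.06,0,0,0],[0.02,0.045,0.115,0,0,6],[0.045,0.1,0.12,0,0,14],[0.07,0.155,0.12,0,0,22],[0.095,0.21,0.12,0,0,30],[0.12,0.265,0.12,0,0,38],[0.145,0.32,0.12,0,0,46],[0.17,0.375,0.12,0,0,54],[0.195,0.43,0.12,0,0,62],[0.22,0.485,0.12,0,0,70]],
  ],
  hand=1,
)

```text
time: 1.35
ee_pos: [0.4646, -0.088, 0.3043]
ee_rot: [-2.157, -2.283, 0.002]
contact_force: [1.2, -1.0, -0.6]
width: 0.0871
```

Call:
jog_arm(
  series=[
    [[0.026,0.055,0,0,0,0],[0.052,0.11,0,0,0,0],[0.052,0.11,0,0,0,0],[0.052,0.11,0,0,0,0]],
  ],
)

```text
time: 1.85
ee_pos: [0.5164, 0.0215, 0.3038]
ee_rot: [-2.156, -2.283, 0.003]
contact_force: [0.1, -0.8, 0.8]
width: 0.0875
```

Run:
```python
from h import *
im=read_camera("wrist");cv2.imwrite("pics/w1.png",im[:,:,::-1]);print(camera_params("wrist"),read_state()["ee_pos"])
p=camera_params("wrist");c=R.from_rotvec(p["orientation"]).as_matrix().T@(np.array([.517,.022,.2055])-p["position"]);print(p["K"]@c/c[2])
```

```text
{'K': array([[302.67249289,   0.        , 319.11195718],
       [  0.        , 302.67249289, 206.10868903],
       [  0.        ,   0.        ,   1.        ]]), 'position': array([0.51308863, 0.09157798, 0.50225586]), 'orientation': array([2.88018241, 0.07988042, 0.00868503])} [0.5163252 0.0206741 0.303946 ]
[319.52827622 197.11569731   1.        ]
```

View pics/w1.png

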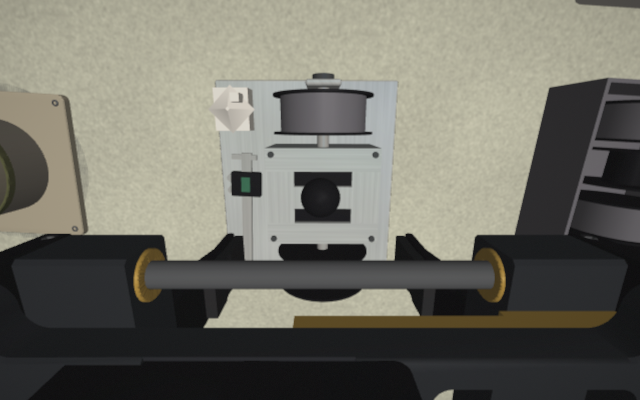

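The wrist view shows the knob at (320,197), where I predicted (319.5,197). The full spool is at the top (+y), the empty one at the bottom (-y), and the screws are at about (270,155), (375,155), (273,239) and (373,239). I'll cross-check the gate centre and yaw, then compute the knob waypoints.

Run:
```python
from h import *
np.set_printoptions(precision=4,suppress=True)
bl,fl,br,fr=[plane("wrist",v,.113) for v in((270,155),(375.5,155),(273,239),(373,239))]
print((bl+fl+br+fr)/4,fl-bl,fr-br,fl-fr)
o=np.r_[.5218,.0005,.022];Y=R.from_euler('z',.06)
for a,f in((.115,-.02),(0,0),(-.14,0),(-.28,0),(-.28,.15),(-.28,.30),(-.28,.33)):
    k=o+Y.apply(.185*np.array([np.sin(f),np.sin(a)*np.cos(f),np.cos(a)*np.cos(f)]));print(a,f,"knob",k)
```

```text
[ 0.5227 -0.0014] [0.1342 0.0074] [0.1368 0.0076] [-0.0083  0.1137]
0.115 -0.02 knob [0.5168 0.0215 0.2057]
0 0 knob [0.5218 0.0005 0.207 ]
-0.14 0 knob [ 0.5233 -0.0253  0.2052]
-0.28 0 knob [ 0.5249 -0.0505  0.1998]
-0.28 0.15 knob [ 0.5524 -0.0483  0.1978]
-0.28 0.3 knob [ 0.5793 -0.045   0.1919]
-0.28 0.33 knob [ 0.5845 -0.0442  0.1902]
```

Call:
jog_arm(
  series=[
    [[0.001,0,-0.05,0,0,0],[0.001,0.001,-0.095,0,0,0],[0.001,0.001,-0.117,0,0,0],[0.001,0.001,-0.117,0,0,0],[0.001,0.001,-0.117,0,0,0]],
  ],
  hand=1,
)

```text
time: 2.52
ee_pos: [0.5179, 0.0209, 0.1882]
ee_rot: [2.16, 2.28, -0.002]
contact_force: [-0.5, 0.1, 0.3]
width: 0.0872
```

Call:
jog_arm(
  series=[
    [[0,0,0,0,0,0],[0,0,0,0,0,0],[0,0,0,0,0,0],[0,0,0,0,0,0],[0,0,0,0,0,0],[0,0,0,0,0,0]],
  ],
  hand=0,
  squeeze=15,
)

```text
time: 3.28
ee_pos: [0.5179, 0.0209, 0.1882]
ee_rot: [2.16, 2.28, -0.002]
contact_force: [0.3, 0.8, -0.5]
width: 0.0349
```

Width reads 34.9 mm on a 40 mm ball, which doesn't fit a central grip. I'll check before moving.

Run:
```python
from h import *
s=read_state();print(s["time"],s["width"])
a=read_camera("scene");b=read_camera("side");w=read_camera("wrist");print(read_state()["width"])
r=lambda i,x,y:cv2.convertScaleAbs(cv2.resize(i[y:y+150,x:x+130,::-1],None,fx=3,fy=3,interpolation=2),alpha=1.4,beta=20)
cv2.imwrite("pics/g1.png",np.hstack([r(a,225,90),r(b,295,110)]))
cv2.imwrite("pics/g1w.png",w[:,:,::-1])
```

```text
3.275 0.03494163150927118
0.022977282513980166
```

View pics/g1.png

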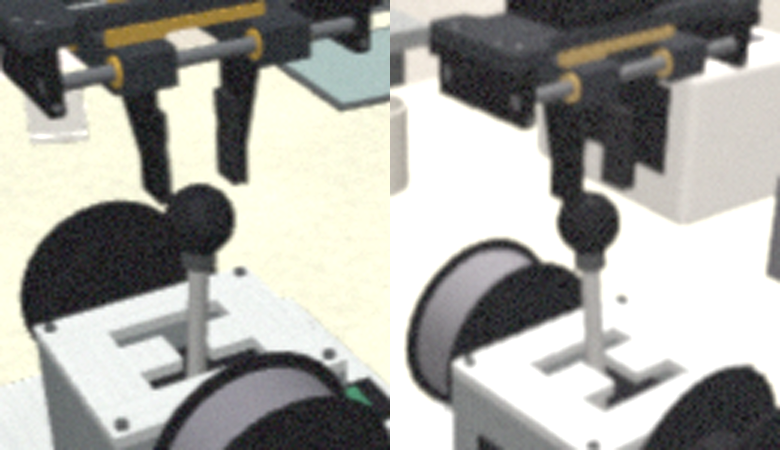

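The fingers have closed on nothing: in both views the tips are above or behind the knob. I'll triangulate the tips and compare them with ee_pos.

Run:
```python
from h import *
np.set_printoptions(precision=4,suppress=True)
print("front tip",tri((278,155),(371.7,171.7)),"rear tip",tri((302.7,151),(354,175.5)))
print("knob now",tri((225+200/3,90+219/3),(295+(589-390)/3,110+222/3)))
s=read_state();print(s["ee_pos"],s["ee_rot"],s["width"],s["joint_positions"])
```

```text
front tip (array([0.5392, 0.0205, 0.225 ]), np.float64(0.004637481936235861)) rear tip (array([0.4995, 0.0254, 0.2255]), np.float64(0.007932750686296335))
knob now (array([0.5171, 0.0222, 0.2057]), np.float64(0.0046600947197897105))
[0.5179 0.0209 0.1882] [ 2.1601  2.2803 -0.0019] 0.022977282513980166 [ 0.515   0.1541 -0.7026  1.7047  0.1038  1.3208 -0.1534]
```

View pics/g1w.png

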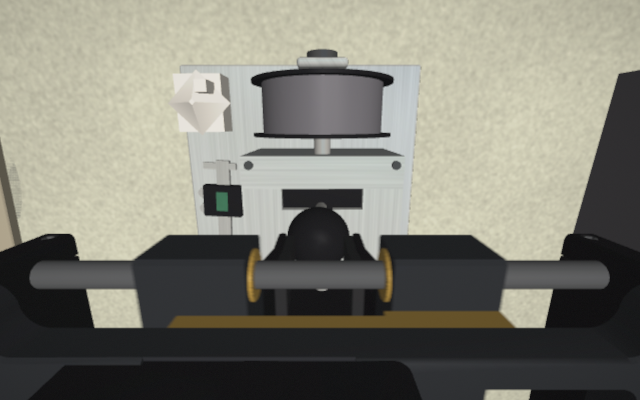

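The wrist view (knob at about (318,235)) and the force readings agree that nothing was touched. The real fingertips triangulate to z≈0.225, while the reported TCP z is 0.188. That means the tips sit about 37 mm higher than reported; lateral agreement is within 2 mm. I'll check the offset against the wrist camera, open the fingers, and lower by the measured amount in stages.

Call:
jog_arm(
  series=[
    [[0,0,0,0,0,0],[0,0,0,0,0,0],[0,0,0,0,0,0],[0,0,0,0,0,0],[0,0,0,0,0,0],[0,0,0,0,0,0],[0,0,0,0,0,0],[0,0,0,0,0,0],[0,0,0,0,0,0]],
  ],
  hand=1,
)

```text
time: 4.55
ee_pos: [0.5179, 0.0209, 0.1882]
ee_rot: [2.16, 2.28, -0.002]
contact_force: [-0.0, -0.1, -0.2]
width: 0.0868
```

Run:
```python
from h import *
np.set_printoptions(precision=4,suppress=True)
# wrist picture g1w: screws bl,fl of the plate (left side)
for v in((248,165),(396,165)):print(plane("wrist",v,.113))
p=camera_params("wrist");print(p["position"],p["orientation"],read_state()["ee_pos"])
Rm=R.from_rotvec(p["orientation"]).as_matrix().T
for q in([.517,.022,.2057],[.4523,.0548,.113],[.5865,.0615,.113]):
    c=Rm@(np.array(q)-p["position"]);print(q,(p["K"]@c/c[2])[:2])
a=read_camera("scene");b=read_camera("side")
r=lambda i,x,y:cv2.convertScaleAbs(cv2.resize(i[y:y+150,x:x+130,::-1],None,fx=3,fy=3,interpolation=2),alpha=1.4,beta=20)
cv2.imwrite("pics/g2.png",np.hstack([r(a,225,90),r(b,295,110)]))
```

```text
[0.4523 0.0539]
[0.5857 0.0611]
[0.5144 0.0919 0.3865] [2.8799 0.0776 0.0106] [0.5179 0.0209 0.1882]
[0.517, 0.022, 0.2057] [317.165  238.9986]
[0.4523, 0.0548, 0.113] [248.0171 164.0017]
[0.5865, 0.0615, 0.113] [396.9843 164.5963]
```

View pics/g2.png

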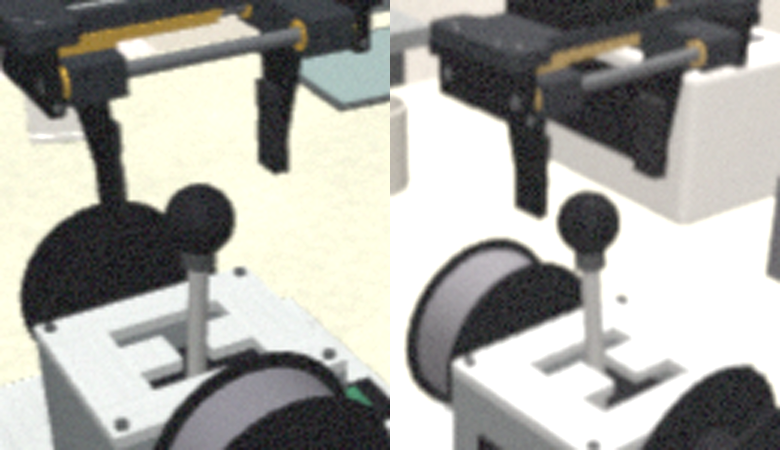

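Run:
```python
from h import *
print("rear",tri((316.7,146.7),(342.3,181)),"front",tri((262.3,157.7),(382.3,168)))
```

```text
rear (array([0.47073878, 0.02098102, 0.22448852]), np.float64(0.0061518701726644715)) front (array([0.565312  , 0.02012784, 0.22620026]), np.float64(0.00401612170377146))
```

Call:
jog_arm(
  series=[
    [[0,0,-0.01,0,0,0],[0,0,-0.02,0,0,0],[0,0,-0.02,0,0,0]],
  ],
  hand=1,
)

```text
time: 5.03
ee_pos: [0.5171, 0.0209, 0.167]
ee_rot: [-2.16, -2.28, 0.004]
contact_force: [-0.6, 0.6, 0.4]
width: 0.0869
```

Call:
jog_arm(
  series=[
    [[0,0.001,-0.01,0,0,0],[0,0.001,-0.018,0,0,0],[0,0.001,-0.018,0,0,0]],
  ],
  hand=1,
)

```text
time: 5.4
ee_pos: [0.5166, 0.0218, 0.1482]
ee_rot: [-2.159, -2.279, 0.005]
contact_force: [0.1, -0.1, 0.2]
width: 0.0872
```

Call:
jog_arm(
  series=[
    [[0,0,0,0,0,0],[0,0,0,0,0,0],[0,0,0,0,0,0],[0,0,0,0,0,0],[0,0,0,0,0,0],[0,0,0,0,0,0],[0,0,0,0,0,0],[0,0,0,0,0,0]],
  ],
  hand=0,
  squeeze=15,
)

```text
time: 6.4
ee_pos: [0.5167, 0.0218, 0.1482]
ee_rot: [-2.159, -2.28, 0.005]
contact_force: [0.4, -0.0, -0.2]
width: 0.0389
```

Width now reads 38.9 mm, so the grip on the knob is good. Next, across to the right along the arc.

Call:
jog_arm(
  series=[
    [[0.003,-0.01,0.001,0,0,0],[0.005,-0.022,0.001,0,0,0],[0.006,-0.035,0.001,0,0,0],[0.007,-0.047,-0.001,0,0,0],[0.007,-0.058,-0.002,0,0,0],[0.008,-0.067,-0.005,0,0,0],[0.008,-0.074,-0.007,0,0,0],[0.008,-0.075,-0.007,0,0,0],[0.008,-0.075,-0.007,0,0,0]],
  ],
)

```text
time: 7.52
ee_pos: [0.525, -0.0531, 0.1415]
ee_rot: [-2.159, -2.28, 0.005]
contact_force: [-0.6, 0.1, 4.1]
width: 0.0387
```

Run:
```python
from h import *
a=read_camera("scene");b=read_camera("side");print(read_state()["contact_force"])
r=lambda i,x,y:cv2.convertScaleAbs(cv2.resize(i[y:y+150,x:x+130,::-1],None,fx=3,fy=3,interpolation=2),alpha=1.4,beta=20)
cv2.imwrite("pics/g3.png",np.hstack([r(a,225,100),r(b,295,120)]))
```

```text
[-1.06548918  0.33888998  4.5716481 ]
```

View pics/g3.png

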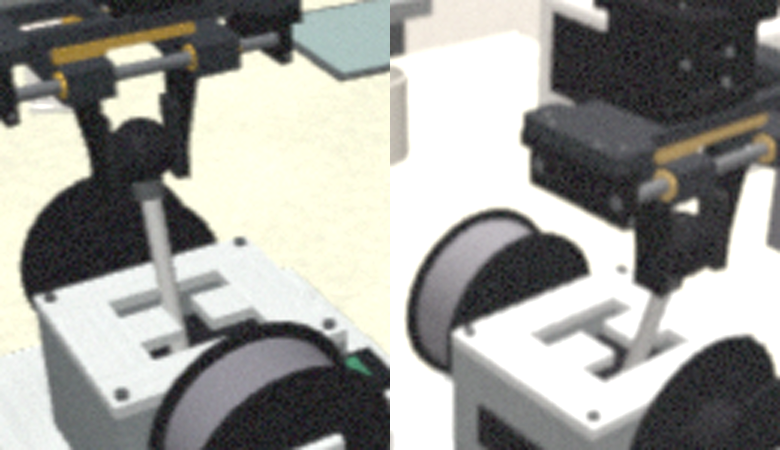

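The side view shows the stem at the right-hand column junction, at about pixel (375,235), with the knob still in the jaws. Now forward along the arc.

Call:
jog_arm(
  series=[
    [[0.007,0,0,0,0,0],[0.016,0.001,-0.001,0,0,0],[0.025,0.002,-0.002,0,0,0],[0.034,0.003,-0.003,0,0,0],[0.043,0.004,-0.005,0,0,0],[0.05,0.005,-0.007,0,0,0],[0.054,0.006,-0.008,0,0,0],[0.054,0.006,-0.008,0,0,0]],
  ],
)

```text
time: 8.62
ee_pos: [0.5791, -0.0471, 0.1333]
ee_rot: [-2.159, -2.28, 0.005]
contact_force: [-3.2, 0.2, -1.7]
width: 0.0386
```

Call:
jog_arm(
  series=[
    [[0.002,0,-0.001,0,0,0],[0.002,0,-0.001,0,0,0],[0.002,0,-0.001,0,0,0]],
  ],
)

```text
time: 9.0
ee_pos: [0.581, -0.0471, 0.1324]
ee_rot: [-2.159, -2.28, 0.005]
contact_force: [-3.6, -1.0, 0.8]
width: 0.0388
```

Call:
jog_arm(
  series=[
    [[0.002,0,-0.001,0,0,0],[0.003,0,-0.001,0,0,0],[0.003,0,-0.001,0,0,0]],
  ],
)

```text
time: 9.38
ee_pos: [0.5837, -0.0471, 0.1313]
ee_rot: [-2.159, -2.28, 0.006]
contact_force: [-6.3, -0.5, 2.0]
width: 0.0383
```

Call:
jog_arm(
  series=[
    [[0.002,0,0,0,0,0],[0.003,0,0,0,0,0],[0.003,0,0,0,0,0]],
  ],
)

```text
time: 9.75
ee_pos: [0.5858, -0.0469, 0.1308]
ee_rot: [-2.157, -2.279, 0.008]
contact_force: [-8.1, 0.3, 0.7]
width: 0.0388
```

Call:
jog_arm(
  series=[
    [[0.002,0,0,0,0,0],[0.004,0,0,0,0,0],[0.004,0,0,0,0,0]],
  ],
)

```text
time: 10.12
ee_pos: [0.5884, -0.0468, 0.13]
ee_rot: [-2.155, -2.277, 0.011]
contact_force: [-10.2, 0.2, 0.1]
width: 0.0385
```

The lever is against its stop: the reaction is climbing with no matching travel. I'll open the hand here so nothing drags the lever back, then lift clear.

Call:
jog_arm(
  series=[
    [[0,0,0,0,0,0],[0,0,0,0,0,0],[0,0,0,0,0,0],[0,0,0,0,0,0],[0,0,0,0,0,0],[0,0,0,0,0,0],[0,0,0,0,0,0],[0,0,0,0,0,0]],
  ],
  hand=1,
)

```text
time: 11.12
ee_pos: [0.5884, -0.0468, 0.13]
ee_rot: [-2.155, -2.277, 0.012]
contact_force: [-0.8, 0.4, -0.1]
width: 0.0867
```

Call:
jog_arm(
  series=[
    [[-0.003,0,0.02,0,0,0],[-0.003,0,0.06,0,0,0],[-0.003,0,0.11,0,0,0],[-0.003,-0.05,0.15,0,0,0],[-0.003,-0.11,0.15,0,0,0],[-0.003,-0.17,0.15,0,0,0],[-0.003,-0.22,0.15,0,0,0],[-0.003,-0.22,0.15,0,0,0]],
  ],
)

```text
time: 12.12
ee_pos: [0.584, -0.272, 0.2806]
ee_rot: [-2.164, -2.27, 0.013]
contact_force: [0.5, 1.6, 0.2]
width: 0.087
```

Run:
```python
from h import *
a=read_camera("scene");b=read_camera("side");s=read_state();print(s["time"],s["ee_pos"],s["contact_force"])
r=lambda i,x,y:cv2.convertScaleAbs(cv2.resize(i[y:y+190,x:x+130,::-1],None,fx=3,fy=3,interpolation=2),alpha=1.4,beta=20)
cv2.imwrite("pics/g4.png",np.hstack([r(a,225,120),r(b,315,140)]))
cv2.imwrite("pics/fs.png",a[:,:,::-1]);cv2.imwrite("pics/fi.png",b[:,:,::-1])
for n,o,x0,x1,y0,y1 in(("scene",a,340,420,200,290),("side",b,250,370,230,360)):
    i=cv2.imread(f"pics/{n}0.png")[:,:,::-1];d=cv2.absdiff(cv2.GaussianBlur(i,(5,5),0),cv2.GaussianBlur(o,(5,5),0))[y0:y1,x0:x1].max(2)
    print(n,"apron pixels changed >25:",(d>25).sum())
```

```text
12.225 [ 0.58541597 -0.26648805  0.28109041] [-0.108127    0.24978851  0.52807967]
scene apron pixels changed >25: 0
side apron pixels changed >25: 22
```

View pics/g4.png

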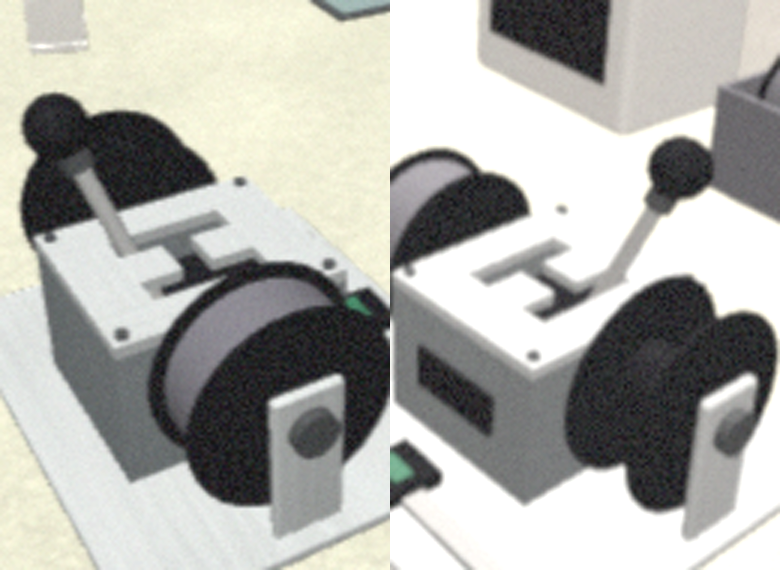

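The lever stands in the right-hand column at the forward end, beside the empty spool. Its knob is at about (243,162) in scene and (412,196) in side. I'll measure the tilt and check what the 22 changed side pixels are.

Run:
```python
from h import *
np.set_printoptions(precision=4,suppress=True)
k,e=tri((243,161.7),(412,196));v=R.from_euler('z',-.06).apply(k-[.522,.0002,.022]);n=np.linalg.norm(v)
print(k,e,"len",n,"fore",np.arcsin(v[0]/n),"across",np.arctan2(v[1],v[2]))
i=cv2.imread("pics/side0.png");o=cv2.imread("pics/fi.png")
d=cv2.absdiff(cv2.GaussianBlur(i,(5,5),0),cv2.GaussianBlur(o,(5,5),0))[230:360,250:370].max(2);y,x=np.where(d>25);print(sorted(set(zip(x+250,y+230)))[::4])
```

```text
[ 0.5803 -0.0467  0.1918] 0.0030114645141901225 len 0.185533163372536 fore 0.30333573372658135 across -0.2880538400625336
[(np.int64(363), np.int64(230)), (np.int64(364), np.int64(231)), (np.int64(364), np.int64(244)), (np.int64(365), np.int64(232)), (np.int64(365), np.int64(245)), (np.int64(366), np.int64(244))]
```

Fore is 0.303 and across is -0.288 from the measurement, so both are at their stops. The changed pixels are all in the gate, where the stem used to be, so the caliper and house haven't moved. I'm handing it in.

```bash
python3 -c "
from bench import *
print(finish_job())"
```

```text
the job is handed in; nothing more can be done
None
```

The lever is in gear for the empty spool, which is on the winder's right. I moved it straight across neutral to the right, pushed it forward to the stop, released it and lifted clear. The job was handed in at about 12.3 s.

- **Lever position:** From two camera views, the final tilt is 0.303 rad forward and -0.288 rad across. Both match their stops (0.30 and -0.28) within measuring error. The stem length came out at 185.5 mm against the 185 mm given.
- **Forces:** The highest I read was about 10 N, when pressing against the forward stop. After release it was close to zero.
- **Caliper and house:** Before-and-after pictures show no change around them. The only differing pixels were at the gate, where the stem used to stand.
- **What disagreed:** My first grasp closed on nothing. The fingertips sit about 37 mm higher than the reported TCP, measured in two views. I reopened, lowered by that amount and gripped properly, with a 38.9 mm opening on the 40 mm knob.
- **Smaller mismatch:** In the forward push the tool went about 9 mm past the expected stop position. I took this as compliance, because the knob itself measured at the stop afterwards.

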